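Find the blind hole of a spacer with a feeler pin and hold it hole-up

ROBOT

A 6-joint arm with a two-finger parallel gripper is mounted at the origin on a cart in front of the work surface, level with it; the furniture and walls round the work are solid. World frame = base frame: x ahead of the robot, y to its left, z up, the work surface at z = 0. Lengths are in m, angles in rad, forces in N, time in s.
With the tool pointing down it reaches from about 0.375 to 0.75 m from the base axis. Payload 9 kg.
Tool frame: the origin (TCP) lies at the very end of the fingers, on their centre line; the grasp point (between the pads) lies grip_depth behind it (grip_depth is the distance from the TCP to the grasp point, in m); z points along the fingers, y is the line along which they close (so a half turn about z gives the same grasp; the last joint's range is limited). The gripper opens to 85 mm and grips with 20 to 120 N. Pads are 22 mm wide; open, the fingers measure 114 mm over their backs; the gripper's body (76 mm by 85 mm) begins 54 mm behind the grasp point. The pads swing forward as they close: fully open they stand 13 mm farther back than shut.
Start: joints at [0.889, 0.104, 0.097, 1.564, 0, 1.353], TCP at [0.268, 0.537, 0.231] pointing down, gripper open.
Joint ranges: [-2.99, 2.99], [-0.84, 1.86], [-1.1, 1.16], [-1.84, 2.11], [-1.51, 1.56], [-3.14, 3.14]. Speed limits (rad/s): [2.22, 2.22, 2.57, 3.14, 3.14, 3.14].

INTERFACE

Orientations are given as a 3x3 rotation matrix whose columns are the frame's x, y, z axes.
In Python, from workcell import * gives the robot as it stands.
- The arm moves only by the shell command python3 -m inch 'ROWS'. ROWS is JSON, a list of rows, each an object of numbers: "claw": the closure, from 0 (fully open) to 1 (shut); "dx", "dy", "dz": the shift along the tool's x, y, z in mm; "yaw": the turn about the tool's z in rad. A call has 1 to 8 rows; each row is the pose to reach, as a shift and turn from the pose commanded when the call began, along the tool's axes at that moment; what a row does not reach only later rows make up. A row lasts 1/10 s, in which the tool goes at most 50 mm and 8.59 degrees, less where a joint would pass 70% of its speed; a pose out of reach is approached as far as the arm can. A call with a gripper value outside its range is refused whole. The fingers move at their own pace and stop on an object; the grip force is fixed at half the most. Time passes only in rows, so rows that repeat a pose let the fingers close. It gives the time, the measured TCP pose, the force, the opening and the grip force at its end, in the units of the state.
- observe(): the state, without advancing time (a new reading comes with each control period).
- grab_frame(name): name is "side" or "top"; returns the picture (420x560x3 uint8, red, green, blue); there is no depth.
- camera_params(name): a dict with "vfov" (degrees; the focal length in pixels is half the picture's height over the tangent of half this angle, whatever the lens; pixels are square), "cx", "cy" (the principal point, pixels), "k1" (the pictures are not rectified: a ray, as slopes to the right and down, at radius r is drawn at 1 + k1 r^2 times it, then the intrinsics apply), "R" (3x3) and "t" (3): a world point X has camera coordinates R X + t. Camera axes: x right, y down, z forward; pixel columns grow to the right and rows downward; lengths in m; the calibration is good to about 2 mm. A picture is of the moment at which its call begins. camera_params takes no time and is no camera call.
- close_job(): hands the job in; it is judged then, once.
The state is a dict: "t": time; "joint_pos": joint angles; "joint_vel": joint speeds; "tau": joint torques, N m; "tool_pos": TCP position; "eef_rot": TCP orientation; "ft_force": force on the tool from outside, world axes, zero at the start; "torque": the same for the moment, N m; "grip_width": finger opening in m; "gripper_force": force on a finger pad.
Only numpy, scipy, OpenCV 4.12 (cv2) and the standard library are available. Lean on these libraries where they do the work, as an engineer would, in place of code of your own. Each camera call takes 0.05 s, during which the arm holds its last target. There are 200 camera calls.

TASK

The square aluminium spacer lying on the bench looks much the same at both ends, but only one end has a deep blind hole; the other has just a shallow recess. Pick it up and try its ends gently on the sideways pin of the feeler stand until the pin goes well into the deep hole (well over half its free length), then turn the spacer so that the deep hole faces straight up. Finish while still holding it in the gripper, motionless, about 20 cm above the bench, clear of the stand.

Things in the scene. Friction and masses are not known exactly. Their poses are not given: they have to be found in the camera images.
- spacer: loose square aluminium bar, 34 x 34 x 72 mm, about 0.16 kg. Origin in its middle (17 mm above the bench as it lies), x axis along its 72 mm length, y and z square to its side faces. In the middle of each end face is a round mouth 16 mm wide. At one end it is a blind hole 30 mm deep, at the other a recess only 4 mm deep; which of the two is at the +x end is not told: feel it. It starts lying on a side face, turned any way about the vertical.
- stand: feeler stand, fixed to the bench: foot 50 x 66 x 10 mm, square post 24 x 24 mm up to 102 mm, and a level round steel pin 10 mm thick with round ends, on an axis 85 mm above the bench, that runs along the stand's y axis and sticks out 28 mm from the post's face on both sides. Rigid. Origin on the bench in the middle of the foot, z up.
- pin_left (a point): tip of the pin on the stand's +y side, 40 mm from the middle of the post, 85 mm above the bench; axes as the stand's
- pin_right (a point): tip of the pin on the stand's -y side, 40 mm from the middle of the post, 85 mm above the bench; axes as the stand's
Not all that is in view belongs to the job. Leave any red or turquoise look-alike of the spacer alone.

How it is judged:
On the way:
1. the pin, on either side of the stand, has gone at least 15 mm into the deep hole of the spacer (((x of pin_left in the frame of spacer between 0 and 0.021 m and y of pin_left in the frame of spacer between -0.007 and 0.007 m and z of pin_left in the frame of spacer between -0.007 and 0.007 m) or (x of pin_right in the frame of spacer between 0 and 0.021 m and y of pin_right in the frame of spacer between -0.007 and 0.007 m and z of pin_right in the frame of spacer between -0.007 and 0.007 m))), for 0.1 s.
At the end, for the whole second after the job is handed in: the spacer is held still between the fingers, its deep hole facing up within 23 degrees, its middle 16.5 to 35 cm above the bench, in front of the cabinet at the back and clear of the stand (angle between spacer's own x axis and vertical below 0.4 rad and height (world z) of spacer between 0.165 and 0.35 m and world x of spacer below 0.75 m and contact force between the fingers and spacer above 1 N and contact force between spacer and stand below 0.1 N and linear speed of spacer below 0.03 m/s and angular speed of spacer below 0.3 rad/s); the arm keeps its last pose, push and grip.
It fails at once if the spacer is pushed hard against the stand (over 40 N) (contact force between spacer and stand above 40 N).
It also fails if it takes over 61 s, if anything falls off the work surface, if the arm or the gripper's body presses on something with over 40 N, if the wrist force passes 120 N, or if a joint passes its speed limit or range.

## Working session

There is one attempt and no reset: what is moved stays moved. The work goes in short steps, Python scripts to look and compute and a shell command to move; the robot and the scene stay as the last step left them, time stands still between calls to the robot, and variables do not carry over. Pictures are saved under pics/ and viewed, at most 10 in all, crops included, and the job is handed in when it is done.

```bash
ls; mkdir -p pics; python3 - <<'E'
from workcell import *
import cv2,numpy as np
a=grab_frame("side");b=grab_frame("top")
cv2.imwrite("pics/s0.png",a[:,:,::-1]);cv2.imwrite("pics/t0.png",b[:,:,::-1])
np.set_printoptions(precision=4,suppress=True)
print(camera_params("side"),camera_params("top"));o=observe();print(o)
try: print(grip_depth)
except Exception as e: print(e)
E
```

```text
pics
{'vfov': 55.47919598183221, 'cx': 276.91840669703595, 'cy': 210.14034923369138, 'k1': -0.0230471036079241, 'R': array([[ 0.9875, -0.1574,  0.0021],
       [-0.0982, -0.6267, -0.7731],
       [ 0.123 ,  0.7632, -0.6343]]), 't': array([-0.5155,  0.1076,  0.8598])} {'vfov': 47.92458908910024, 'cx': 279.21007284099153, 'cy': 203.14527139322936, 'k1': -0.10600784972156234, 'R': array([[-0.0115, -0.9997, -0.0202],
       [-0.9915,  0.014 , -0.129 ],
       [ 0.1292,  0.0185, -0.9914]]), 't': array([0.0311, 0.521 , 0.8686])}
{'t': 0.1, 'joint_pos': array([ 0.8893,  0.1046,  0.0965,  1.5639, -0.    ,  1.3531]), 'joint_vel': array([ 0.0004, -0.0003,  0.0031, -0.0008, -0.0016,  0.0002]), 'tau': array([  0.0049, -55.8206,  50.4722,   0.0129,  -0.0003,   0.    ]), 'tool_pos': array([0.2682, 0.5364, 0.2306]), 'eef_rot': array([[-0.8944,  0.4474, -0.0007],
       [ 0.4474,  0.8944, -0.0009],
       [ 0.0002, -0.0011, -1.    ]]), 'ft_force': array([ 0.3934, -0.5769,  0.2103]), 'torque': array([ 0.0105, -0.0129, -0.0359]), 'gripper_force': 0.0, 'grip_width': 0.08556179969612977}
0.0187
```

View pics/s0.png

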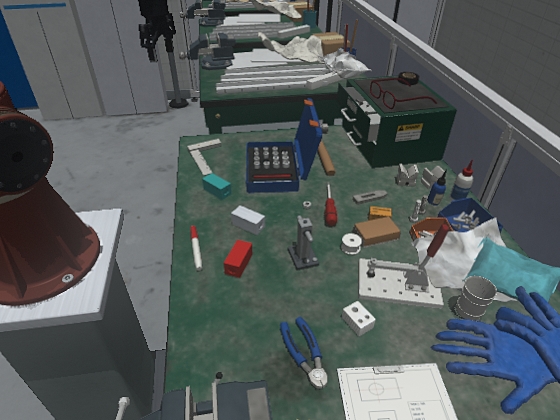

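View pics/t0.png

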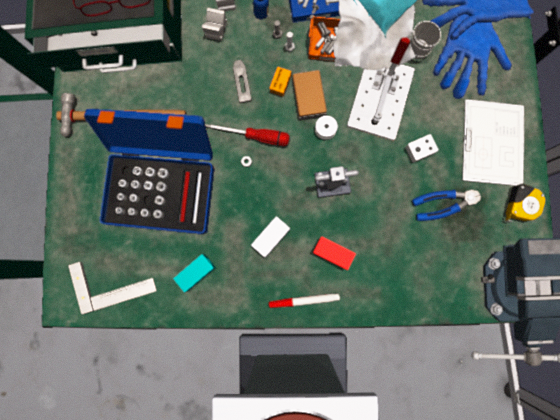

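Top-view candidates for the spacer are: pale grey block (270,236), red block (334,253), turquoise block (193,272), white two-hole block (422,148), brown box (310,93) and white square blades (80,285). By the description I choose the plain pale block at (270,236), which is (248,219) in the side view. I'll check it in a crop.

```bash
cat > h.py <<'E'
from workcell import *
import cv2,numpy as np
np.set_printoptions(precision=4,suppress=True)
def K(n):
    p=camera_params(n);f=210/np.tan(np.radians(p["vfov"]/2))
    return p,f
def ray(n,uv):
    p,f=K(n);d=(np.array(uv,float)-[p["cx"],p["cy"]])/f
    s=d.copy()
    for _ in range(20): s=d/(1+p["k1"]*(s@s))
    R=np.array(p["R"]);return -R.T@p["t"],R.T@np.array([*s,1])
def onplane(n,uv,z):
    c,d=ray(n,uv);return c+d*(z-c[2])/d[2]
def proj(n,X):
    p,f=K(n);c=np.array(p["R"])@X+p["t"];s=c[:2]/c[2]
    return s*(1+p["k1"]*(s@s))*f+[p["cx"],p["cy"]]
def tri(uv1,uv2):
    c1,d1=ray("side",uv1);c2,d2=ray("top",uv2)
    k=np.linalg.lstsq(np.c_[d1,-d2],c2-c1,rcond=None)[0]
    a,b=c1+k[0]*d1,c2+k[1]*d2
    return (a+b)/2,np.linalg.norm(a-b)
E
python3 - <<'E'
from h import *
b=cv2.imread("pics/t0.png");s=cv2.imread("pics/s0.png")
def blob(im,x0,y0,x1,y1,t):
    m=np.zeros(im.shape[:2],np.uint8)
    c=im[y0:y1,x0:x1].astype(int)
    m[y0:y1,x0:x1]=((c.min(2)>t))*255
    k=max(cv2.findContours(m,0,2)[0],key=cv2.contourArea);return k
for t in(110,150,190):
    k=blob(b,240,205,300,265,t);r=cv2.minAreaRect(k);bx=cv2.boxPoints(r)
    P=np.array([onplane("top",q,.034) for q in bx]);print(t,r,P[:,:2].tolist(),P.mean(0))
c1=cv2.resize(b[150:270,230:370],None,fx=2.8,fy=2.8,interpolation=2)
c2=cv2.resize(s[185:285,225:345],None,fx=3.26,fy=3.36,interpolation=2)
cv2.imwrite("pics/c0.png",np.hstack([c1,c2]));print(c1.shape,c2.shape)
E
```

```text
110 ((270.17059326171875, 236.2176513671875), (19.849136352539062, 39.806739807128906), 40.601295471191406) [[0.4425305256119973, 0.08127119084365275], [0.49941547461487507, 0.03159143891234959], [0.47438135612020305, 0.0032476496297216394], [0.4178660144370201, 0.052903521453096805]] [0.4585 0.0423 0.034 ]
150 ((270.21240234375, 236.18585205078125), (19.190704345703125, 39.13398742675781), 41.18592834472656) [[0.4430466546973057, 0.08046437417444198], [0.49846108400909583, 0.03105295931606862], [0.47398287063158756, 0.0038988552278931255], [0.4189192269728492, 0.053280518877967545]] [0.4586 0.0422 0.034 ]
190 ((270.0840759277344, 236.26107788085938), (18.344057083129883, 38.47548294067383), 41.18592834472656) [[0.44283717840318615, 0.07969285761441929], [0.4973098058388162, 0.031115704343616303], [0.4739154771629581, 0.005159139910701894], [0.4197724231857206, 0.053708144276371036]] [0.4585 0.0424 0.034 ]
(336, 392, 3) (336, 391, 3)
```

View pics/c0.png

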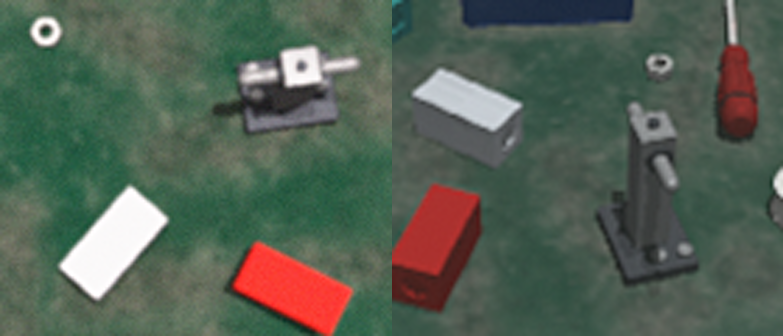

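The crop shows the pale bar with a round mouth in its near end (crop 508,135). It is plain aluminium, so it is the spacer. The stand is beside it, with its pin running roughly across the view.

```bash
python3 - <<'E'
from h import *
b=cv2.imread("pics/t0.png");s=cv2.imread("pics/s0.png")
L=onplane("top",(316.8,176.8),.085);Rr=onplane("top",(357.8,172.6),.085);T=onplane("top",(337.6,173.9),.102)
print("tips",L,Rr,(L+Rr)/2,"len",np.linalg.norm(L-Rr),"ang",np.degrees(np.arctan2(*(L-Rr)[1::-1])),"posttop",T)
print("side reproj",[proj("side",q) for q in(L,Rr,T)])
c=lambda x,y:np.array([225+(x-392)/3.26,185+y/3.36])
print("side seen", c(633,108),c(672,183),c(653,122))
f=[(240,134-10),(335,125)]
g=b[160:200,308:366];print()
e=cv2.resize(g,None,fx=10,fy=10,interpolation=2);
e2=cv2.resize(s[205:275,280:330],None,fx=5.714,fy=5.714,interpolation=2)
cv2.imwrite("pics/c1.png",cv2.hconcat([cv2.resize(e,(500,345)),cv2.resize(e2,(246,345))]))
E
```

```text
tips [ 0.562  -0.0453  0.085 ] [ 0.5687 -0.12    0.085 ] [ 0.5653 -0.0826  0.085 ] len 0.07501984412635898 ang 95.14622745626174 posttop [ 0.5635 -0.0813  0.102 ]
side reproj [array([299.1557, 217.2621]), array([310.1121, 241.2671]), array([303.8176, 222.2293])]
side seen [298.9264 217.1429] [310.8896 239.4643] [305.0613 221.3095]
```

View pics/c1.png

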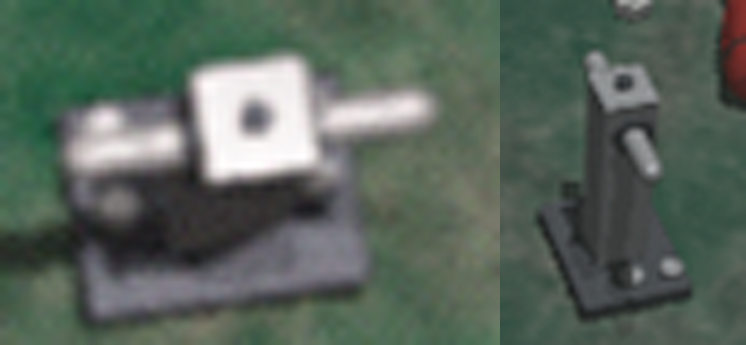

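```bash
python3 - <<'E'
from h import *
o=observe();R=o["eef_rot"]
# target TCP over the bar, grip 12 mm from E1 end
C=np.array([.4586,.0423]);u=np.array([np.cos(-.72),np.sin(-.72)])
t=np.array([*(C+u*.022),.10]);print(t,"tool mm",R.T@(t-o["tool_pos"])*1000)
E
```

```text
[0.4751 0.0278 0.1   ] tool mm [-412.6247 -362.1469  130.9385]
```

The crop puts the pin tips at top-view pixels (315.5,177.6) left and (358.5,172.2) right, and the post top at (337.6,173.6). The pin axis is at about 96° and the post is near (0.565,-0.082). Now I move over the bar.

```bash
python3 -m inch '[{"dx":-290,"dy":-255,"yaw":0.257},{"dx":-290,"dy":-255,"yaw":0.257},{"dx":-290,"dy":-255,"yaw":0.257},{"dx":-290,"dy":-255,"yaw":0.257},{"dx":-290,"dy":-255,"yaw":0.257},{"dx":-290,"dy":-255,"yaw":0.257},{"dx":-290,"dy":-255,"yaw":0.257},{"dx":-290,"dy":-255,"yaw":0.257}]'
python3 - <<'E'
from h import *
o=observe();R=o["eef_rot"]
t=np.array([.4751,.0278,.10]);print(o["tool_pos"],"tool mm",R.T@(t-o["tool_pos"])*1000,np.degrees(np.arctan2(R[1,1],R[0,1])))
E
```

```text
[0.2682 0.5364 0.2306] tool mm [-412.5863 -362.1589  130.9385] 63.42617285625714invalid input
```

```bash
python3 -m inch '[{"claw":0,"dx":-290,"dy":-255,"dz":0,"yaw":0.257},{"claw":0,"dx":-290,"dy":-255,"dz":0,"yaw":0.257},{"claw":0,"dx":-290,"dy":-255,"dz":0,"yaw":0.257},{"claw":0,"dx":-290,"dy":-255,"dz":0,"yaw":0.257},{"claw":0,"dx":-290,"dy":-255,"dz":0,"yaw":0.257},{"claw":0,"dx":-290,"dy":-255,"dz":0,"yaw":0.257},{"claw":0,"dx":-290,"dy":-255,"dz":0,"yaw":0.257},{"claw":0,"dx":-290,"dy":-255,"dz":0,"yaw":0.257}]'
python3 - <<'E'
from h import *
o=observe();R=o["eef_rot"]
t=np.array([.4751,.0278,.10]);print(o["tool_pos"],"tool mm",R.T@(t-o["tool_pos"])*1000,np.degrees(np.arctan2(R[1,1],R[0,1])))
E
```

```text
t: 0.9
tool_pos: [0.4142, 0.1763, 0.2311]
eef_rot: [[-0.75, 0.661, 0.0], [0.661, 0.75, -0.0], [-0.0, -0.0, -1.0]]
ft_force: [0.3, 0.8, -0.5]
grip_width: 0.0854
gripper_force: 0.0
[0.4142 0.1763 0.2311] tool mm [-143.8142  -71.1605  131.1403] 48.62395478829767
```

```bash
python3 -m inch '[{"claw":0,"dx":-144,"dy":-71,"dz":0,"yaw":0},{"claw":0,"dx":-144,"dy":-71,"dz":50,"yaw":0},{"claw":0,"dx":-144,"dy":-71,"dz":100,"yaw":0},{"claw":0,"dx":-144,"dy":-71,"dz":131,"yaw":0},{"claw":0,"dx":-144,"dy":-71,"dz":131,"yaw":0},{"claw":0,"dx":-144,"dy":-71,"dz":131,"yaw":0}]'
python3 - <<'E'
from h import *
cv2.imwrite("pics/s1.png",cv2.resize(grab_frame("side")[170:290,200:360,::-1],None,fx=5,fy=5,interpolation=2))
E
```

```text
t: 1.5
tool_pos: [0.4725, 0.0298, 0.096]
eef_rot: [[-0.75, 0.662, -0.007], [0.662, 0.75, 0.001], [0.006, -0.003, -1.0]]
ft_force: [-0.3, 0.5, -0.2]
grip_width: 0.0852
gripper_force: 0.0
```

View pics/s1.png

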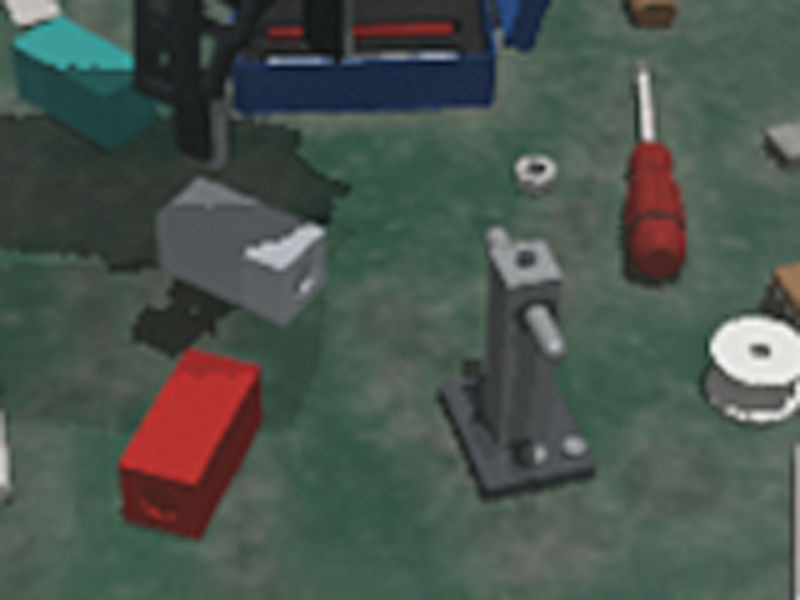

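The fingers straddle the bar: one at (200,150), the other at (330,50). Now descend and close.

```bash
python3 -m inch '[{"claw":0,"dx":0,"dy":0,"dz":40,"yaw":0},{"claw":0,"dx":0,"dy":0,"dz":75,"yaw":0},{"claw":0,"dx":0,"dy":0,"dz":96,"yaw":0},{"claw":0,"dx":0,"dy":0,"dz":96,"yaw":0},{"claw":0,"dx":0,"dy":0,"dz":96,"yaw":0}]'
python3 -m inch '[{"claw":1,"dx":0,"dy":0,"dz":0,"yaw":0},{"claw":1,"dx":0,"dy":0,"dz":0,"yaw":0},{"claw":1,"dx":0,"dy":0,"dz":0,"yaw":0},{"claw":1,"dx":0,"dy":0,"dz":0,"yaw":0},{"claw":1,"dx":0,"dy":0,"dz":0,"yaw":0},{"claw":1,"dx":0,"dy":0,"dz":0,"yaw":0},{"claw":1,"dx":0,"dy":0,"dz":0,"yaw":0},{"claw":1,"dx":0,"dy":0,"dz":0,"yaw":0}]'
```

```text
t: 2.05
tool_pos: [0.476, 0.0309, 0.0063]
eef_rot: [[-0.752, 0.659, 0.002], [0.659, 0.752, -0.0], [-0.002, 0.001, -1.0]]
ft_force: [0.6, 0.5, 1.0]
grip_width: 0.0854
gripper_force: 0.0
t: 2.85
tool_pos: [0.4759, 0.0302, 0.0054]
eef_rot: [[-0.751, 0.66, 0.002], [0.66, 0.751, -0.0], [-0.002, 0.001, -1.0]]
ft_force: [-0.5, -0.5, 6.6]
grip_width: 0.0334
gripper_force: 60.1
```

```bash
python3 -m inch '[{"claw":1,"dx":0,"dy":0,"dz":-50,"yaw":0},{"claw":1,"dx":0,"dy":0,"dz":-100,"yaw":0.15},{"claw":1,"dx":0,"dy":0,"dz":-103,"yaw":0.3},{"claw":1,"dx":0,"dy":0,"dz":-103,"yaw":0.45},{"claw":1,"dx":0,"dy":0,"dz":-103,"yaw":0.6},{"claw":1,"dx":0,"dy":0,"dz":-103,"yaw":0.75},{"claw":1,"dx":0,"dy":0,"dz":-103,"yaw":0.75},{"claw":1,"dx":0,"dy":0,"dz":-103,"yaw":0.75}]'
cat > go.py <<'E'
import sys
from h import *
o=observe();R=o["eef_rot"];t=np.array([float(a) for a in sys.argv[1:4]])
print("tool mm",R.T@(t-o["tool_pos"])*1000,"y-ang",np.degrees(np.arctan2(R[1,1],R[0,1])),o["ft_force"],o["joint_pos"])
E
python3 go.py 0.5567 -0.0032 0.0734
```

```text
t: 3.65
tool_pos: [0.4749, 0.0305, 0.1072]
eef_rot: [[-0.104, 0.995, -0.0], [0.995, 0.104, 0.0], [0.0, -0.0, -1.0]]
ft_force: [0.1, -0.6, -1.5]
grip_width: 0.0331
gripper_force: 60.3
tool mm [-42.0336  77.8326  33.8049] y-ang 5.982451409107384 [ 0.1202 -0.6448 -1.4835] [-0.2118 -0.2692 -0.4824  1.3578  0.0001  1.2546]
```

```bash
python3 -m inch '[{"claw":1,"dx":-20,"dy":40,"dz":0,"yaw":0},{"claw":1,"dx":-42,"dy":78,"dz":15,"yaw":0},{"claw":1,"dx":-42,"dy":78,"dz":34,"yaw":0},{"claw":1,"dx":-42,"dy":78,"dz":34,"yaw":0},{"claw":1,"dx":-42,"dy":78,"dz":34,"yaw":0},{"claw":1,"dx":-42,"dy":78,"dz":34,"yaw":0}]'
python3 - <<'E'
from h import *
s=grab_frame("side")[180:270,230:350,::-1];t=grab_frame("top")[120:210,240:360,::-1]
cv2.imwrite("pics/a1.png",np.vstack([np.hstack([cv2.resize(q,(400,300),interpolation=2)for q in(s,t)]),np.hstack([cv2.resize(q,(400,300),interpolation=2)for q in(s[30:75,40:100],t[30:75,40:100])])]))
E
python3 go.py 0.5567 -0.0032 0.0734
```

```text
t: 4.25
tool_pos: [0.5571, -0.0033, 0.0748]
eef_rot: [[-0.101, 0.995, 0.002], [0.995, 0.101, -0.0], [-0.001, 0.002, -1.0]]
ft_force: [0.4, -0.1, -1.5]
grip_width: 0.0331
gripper_force: 60.4
tool mm [ 0.2294 -0.5739  1.5794] y-ang 5.793206971036099 [-0.3263  0.2629 -0.5854] [-0.2408  0.0029 -0.2919  1.2735  0.0001  1.2289]
```

View pics/a1.png

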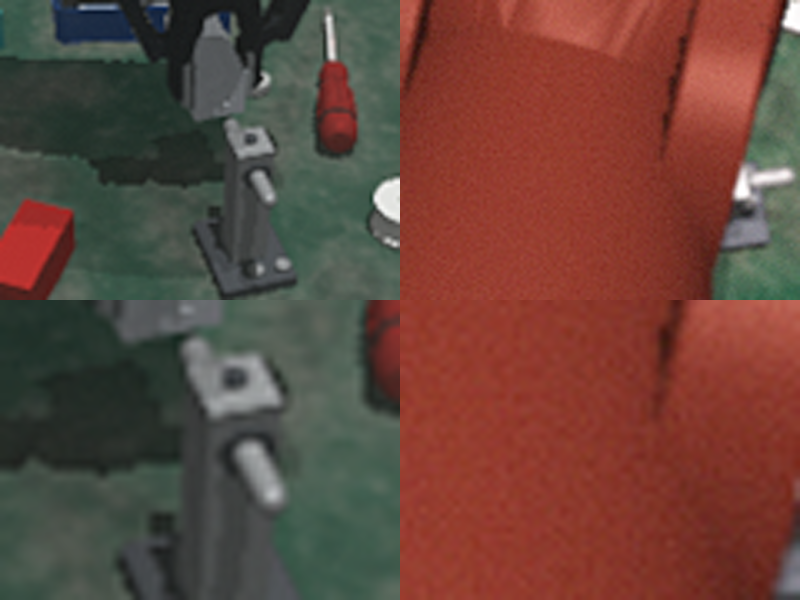

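The side view shows the bar's end face just beyond the left pin tip (crop 217,70 against 232,128). The top view is blocked by the arm. I advance gently and watch the force.

```bash
python3 -m inch '[{"claw":1,"dx":-12,"dy":0,"dz":1,"yaw":0},{"claw":1,"dx":-20,"dy":0,"dz":1,"yaw":0},{"claw":1,"dx":-20,"dy":0,"dz":1,"yaw":0},{"claw":1,"dx":-20,"dy":0,"dz":1,"yaw":0}]'
python3 -m inch '[{"claw":1,"dx":-2,"dy":0,"dz":0,"yaw":0},{"claw":1,"dx":-3,"dy":0,"dz":0,"yaw":0},{"claw":1,"dx":-3,"dy":0,"dz":0,"yaw":0}]'
python3 -m inch '[{"claw":1,"dx":-2,"dy":0,"dz":0,"yaw":0},{"claw":1,"dx":-2,"dy":0,"dz":0,"yaw":0}]'
```

```text
t: 4.75
tool_pos: [0.5588, -0.0239, 0.0724]
eef_rot: [[-0.099, 0.995, 0.0], [0.995, 0.099, 0.0], [0.0, 0.0, -1.0]]
ft_force: [0.2, 0.9, -0.9]
grip_width: 0.0333
gripper_force: 60.4
t: 5.05
tool_pos: [0.5591, -0.0264, 0.0723]
eef_rot: [[-0.1, 0.995, 0.0], [0.995, 0.1, 0.0], [0.0, 0.0, -1.0]]
ft_force: [0.0, 0.2, -1.1]
grip_width: 0.0332
gripper_force: 60.4
t: 5.25
tool_pos: [0.5594, -0.0285, 0.0723]
eef_rot: [[-0.1, 0.995, 0.0], [0.995, 0.1, 0.0], [0.0, 0.0, -1.0]]
ft_force: [-0.2, -0.6, -1.6]
grip_width: 0.033
gripper_force: 60.4
```

```bash
python3 -m inch '[{"claw":1,"dx":-1,"dy":0,"dz":-1,"yaw":0},{"claw":1,"dx":-2,"dy":0,"dz":-1,"yaw":0}]' | egrep 'pos|ft'
python3 -m inch '[{"claw":1,"dx":-1,"dy":0,"dz":0,"yaw":0},{"claw":1,"dx":-2,"dy":0,"dz":0,"yaw":0}]' | egrep 'pos|ft'
```

```text
tool_pos: [0.5596, -0.0304, 0.0735]
ft_force: [0.3, -0.4, -1.1]
tool_pos: [0.5597, -0.0313, 0.0734]
ft_force: [-0.9, 9.1, 2.1]
```

```bash
python3 -m inch '[{"claw":1,"dx":-1,"dy":0,"dz":0,"yaw":0},{"claw":1,"dx":-1.5,"dy":0,"dz":0,"yaw":0}]' | egrep 'pos|ft'
```

```text
tool_pos: [0.5597, -0.0315, 0.0734]
ft_force: [-0.8, 15.1, 1.9]
```

Firm contact came only 3–4 mm in, so this end looks like the shallow recess. I'll try the other end on the right pin.

```bash
python3 -m inch '[{"claw":1,"dx":15,"dy":0,"dz":0,"yaw":0},{"claw":1,"dx":30,"dy":0,"dz":0,"yaw":0},{"claw":1,"dx":30,"dy":0,"dz":-40,"yaw":0},{"claw":1,"dx":30,"dy":0,"dz":-75,"yaw":0},{"claw":1,"dx":30,"dy":0,"dz":-75,"yaw":0},{"claw":1,"dx":-15,"dy":0,"dz":-75,"yaw":0},{"claw":1,"dx":-60,"dy":0,"dz":-75,"yaw":0},{"claw":1,"dx":-100,"dy":0,"dz":-75,"yaw":0}]' | egrep 'pos|ft'
python3 -m inch '[{"claw":1,"dx":-35,"dy":0,"dz":0,"yaw":0},{"claw":1,"dx":-60,"dy":0,"dz":0,"yaw":0},{"claw":1,"dx":-60,"dy":0,"dz":0,"yaw":0},{"claw":1,"dx":-60,"dy":0,"dz":40,"yaw":0},{"claw":1,"dx":-60,"dy":0,"dz":75,"yaw":0},{"claw":1,"dx":-60,"dy":0,"dz":75,"yaw":0},{"claw":1,"dx":-60,"dy":0,"dz":75,"yaw":0}]' | egrep 'pos|ft'
python3 go.py 0.5761 -0.190 0.0734
python3 - <<'E'
from h import *
s=grab_frame("side")[180:285,250:390,::-1];t=grab_frame("top")[130:235,280:420,::-1]
cv2.imwrite("pics/a2.png",np.hstack([cv2.resize(q,(400,300),interpolation=2)for q in(s,t)]))
E
```

```text
tool_pos: [0.5698, -0.1342, 0.1477]
ft_force: [0.4, -0.1, -0.6]
tool_pos: [0.5755, -0.1919, 0.0733]
ft_force: [-0.3, 0.0, -0.9]
tool mm [ 1.8386  0.8353 -0.1019] y-ang 5.769230669009204 [-0.3042  0.0044 -0.9176] [-0.5372  0.1573 -0.133   1.2821 -0.      0.9329]
```

View pics/a2.png

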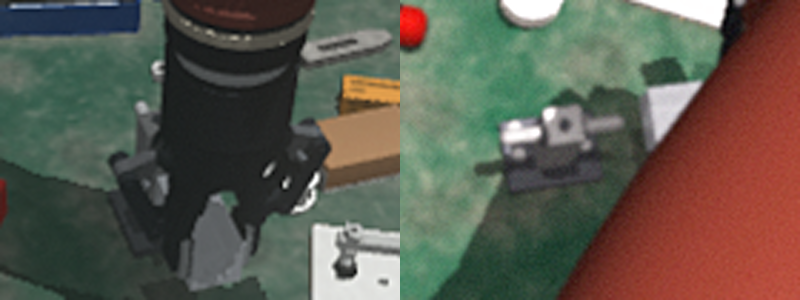

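The top view shows the bar's other end face (edge mid at crop 646,121) squarely facing the right pin tip (622,122), about 12 mm away. Advance.

```bash
python3 -m inch '[{"claw":1,"dx":6,"dy":0,"dz":0,"yaw":0},{"claw":1,"dx":12,"dy":0,"dz":0,"yaw":0},{"claw":1,"dx":12,"dy":0,"dz":0,"yaw":0}]' | egrep 'pos|ft'
python3 -m inch '[{"claw":1,"dx":2,"dy":0,"dz":0,"yaw":0},{"claw":1,"dx":2,"dy":0,"dz":0,"yaw":0}]' | egrep 'pos|ft'
python3 -m inch '[{"claw":1,"dx":1,"dy":0,"dz":0,"yaw":0},{"claw":1,"dx":2,"dy":0,"dz":0,"yaw":0}]' | egrep 'pos|ft'
```

```text
tool_pos: [0.575, -0.1803, 0.0741]
ft_force: [-0.2, -1.3, -1.2]
tool_pos: [0.5745, -0.1789, 0.0735]
ft_force: [-0.4, -0.1, -1.9]
tool_pos: [0.5742, -0.1772, 0.0732]
ft_force: [-0.5, -0.2, -1.3]
```

```bash
python3 -m inch '[{"claw":1,"dx":1,"dy":0,"dz":0,"yaw":0},{"claw":1,"dx":2,"dy":0,"dz":0,"yaw":0}]' | egrep 'pos|ft'
```

```text
tool_pos: [0.574, -0.1751, 0.0732]
ft_force: [0.4, -0.1, -1.4]
```

```bash
python3 -m inch '[{"claw":1,"dx":1,"dy":0,"dz":0,"yaw":0},{"claw":1,"dx":2,"dy":0,"dz":0,"yaw":0}]' | egrep 'pos|ft'
```

```text
tool_pos: [0.5739, -0.1731, 0.0733]
ft_force: [-0.1, 0.5, -1.3]
```

```bash
python3 -m inch '[{"claw":1,"dx":1,"dy":0,"dz":0,"yaw":0},{"claw":1,"dx":1.5,"dy":0,"dz":0,"yaw":0}]' | egrep 'pos|ft'
```

```text
tool_pos: [0.5737, -0.1716, 0.0733]
ft_force: [0.9, -0.5, -1.8]
```

```bash
python3 -m inch '[{"claw":1,"dx":1,"dy":0,"dz":0,"yaw":0},{"claw":1,"dx":2,"dy":0,"dz":0,"yaw":0}]' | egrep 'pos|ft'
```

```text
tool_pos: [0.5735, -0.1696, 0.0733]
ft_force: [0.5, -0.7, -1.8]
```

```bash
python3 -m inch '[{"claw":1,"dx":1,"dy":0,"dz":0,"yaw":0},{"claw":1,"dx":2,"dy":0,"dz":0,"yaw":0}]' | egrep 'pos|ft'
```

```text
tool_pos: [0.5733, -0.1676, 0.0733]
ft_force: [-0.7, -0.1, -1.2]
```

```bash
python3 -m inch '[{"claw":1,"dx":1,"dy":0,"dz":0,"yaw":0},{"claw":1,"dx":3,"dy":0,"dz":0,"yaw":0}]' | egrep 'pos|ft'
```

```text
tool_pos: [0.573, -0.1647, 0.0733]
ft_force: [0.3, -0.3, -1.1]
```

```bash
python3 -m inch '[{"claw":1,"dx":1,"dy":0,"dz":0,"yaw":0},{"claw":1,"dx":3,"dy":0,"dz":0,"yaw":0}]' | egrep 'pos|ft'
```

```text
tool_pos: [0.5727, -0.1617, 0.0733]
ft_force: [0.4, 0.0, -1.2]
```

```bash
python3 -m inch '[{"claw":1,"dx":1,"dy":0,"dz":0,"yaw":0},{"claw":1,"dx":3,"dy":0,"dz":0,"yaw":0}]' | egrep 'pos|ft'
```

```text
tool_pos: [0.5724, -0.1587, 0.0733]
ft_force: [-0.5, 0.5, -1.5]
```

```bash
python3 -m inch '[{"claw":1,"dx":1,"dy":0,"dz":0,"yaw":0},{"claw":1,"dx":2,"dy":0,"dz":0,"yaw":0},{"claw":1,"dx":2,"dy":0,"dz":0,"yaw":0},{"claw":1,"dx":2,"dy":0,"dz":0,"yaw":0}]' | egrep 'pos|ft'
```

```text
tool_pos: [0.5722, -0.1568, 0.0733]
ft_force: [-1.3, 0.5, -1.8]
```

```bash
python3 - <<'E'
from h import *
cv2.imwrite("pics/a3.png",cv2.resize(grab_frame("top")[150:210,310:390,::-1],(800,600),interpolation=2))
E
```

```text
(no output)
```

View pics/a3.png

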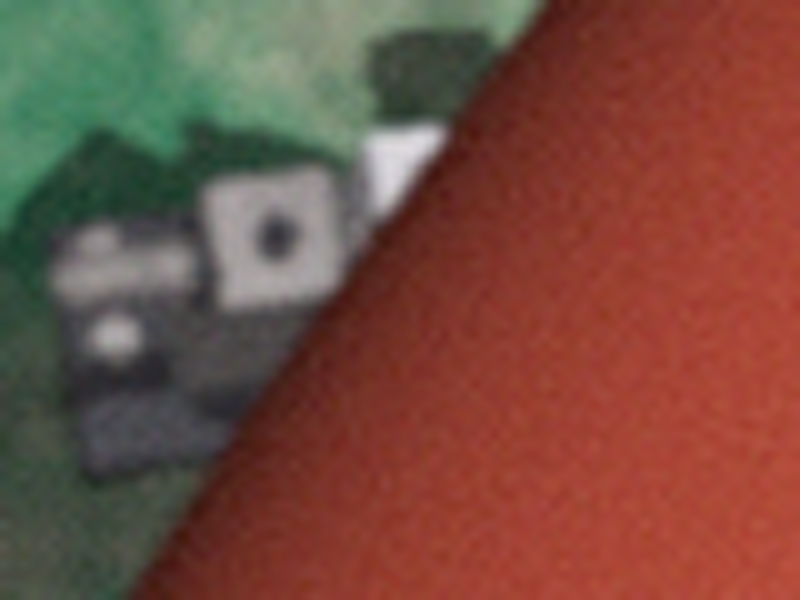

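About 24 mm is in (bar edge at crop 362, post edge at 342) with no resisting force, so the deep hole is confirmed in this end. The tool can only yaw, so I'll set the bar down and regrasp it near the deep end. I'll then use the underside of the pin to swing the far end down while gripping.

```bash
python3 -m inch '[{"claw":1,"dx":-10,"dy":0,"dz":0,"yaw":0},{"claw":1,"dx":-25,"dy":0,"dz":0,"yaw":0},{"claw":1,"dx":-38,"dy":0,"dz":0,"yaw":0},{"claw":1,"dx":-38,"dy":0,"dz":0,"yaw":0},{"claw":1,"dx":-38,"dy":0,"dz":-45,"yaw":0},{"claw":1,"dx":-38,"dy":0,"dz":-80,"yaw":0},{"claw":1,"dx":-38,"dy":0,"dz":-80,"yaw":0}]' | egrep 'pos|ft'
python3 -m inch '[{"claw":1,"dx":40,"dy":-6,"dz":0,"yaw":-0.14},{"claw":1,"dx":80,"dy":-12,"dz":0,"yaw":-0.28},{"claw":1,"dx":120,"dy":-18,"dz":0,"yaw":-0.42},{"claw":1,"dx":160,"dy":-24,"dz":0,"yaw":-0.56},{"claw":1,"dx":200,"dy":-30,"dz":0,"yaw":-0.7},{"claw":1,"dx":228,"dy":-32,"dz":0,"yaw":-0.84},{"claw":1,"dx":228,"dy":-32,"dz":0,"yaw":-0.98},{"claw":1,"dx":228,"dy":-32,"dz":0,"yaw":-1.12}]' | egrep 'pos|ft'
python3 -m inch '[{"claw":1,"dx":0,"dy":0,"dz":0,"yaw":-0.14},{"claw":1,"dx":0,"dy":0,"dz":0,"yaw":-0.28},{"claw":1,"dx":0,"dy":0,"dz":0,"yaw":-0.45},{"claw":1,"dx":0,"dy":0,"dz":0,"yaw":-0.45},{"claw":1,"dx":0,"dy":0,"dz":0,"yaw":-0.45}]' | egrep 'pos|ft'
python3 go.py 0.521 0.032 0.0054
```

```text
tool_pos: [0.5784, -0.1962, 0.1592]
ft_force: [0.2, 0.0, -1.1]
tool_pos: [0.521, 0.0302, 0.1527]
ft_force: [0.2, -1.0, -0.9]
tool_pos: [0.5212, 0.0291, 0.1528]
ft_force: [-0.7, -0.1, -0.5]
tool mm [ -0.1232   2.8642 147.4404] y-ang 95.49315248916234 [-0.7264 -0.1443 -0.5073] [-0.1952 -0.1348 -0.2815  1.4246  0.0001 -0.2911]
```

```bash
python3 -m inch '[{"claw":1,"dx":0,"dy":0,"dz":45,"yaw":0},{"claw":1,"dx":0,"dy":0,"dz":90,"yaw":0},{"claw":1,"dx":0,"dy":0,"dz":125,"yaw":0},{"claw":1,"dx":0,"dy":0,"dz":139,"yaw":0},{"claw":1,"dx":0,"dy":0,"dz":145,"yaw":0},{"claw":1,"dx":0,"dy":0,"dz":147,"yaw":0},{"claw":1,"dx":0,"dy":0,"dz":147,"yaw":0}]' | egrep 'pos|ft'
python3 -m inch '[{"claw":0,"dx":0,"dy":0,"dz":0,"yaw":0},{"claw":0,"dx":0,"dy":0,"dz":0,"yaw":0},{"claw":0,"dx":0,"dy":0,"dz":0,"yaw":0},{"claw":0,"dx":0,"dy":0,"dz":0,"yaw":0},{"claw":0,"dx":0,"dy":0,"dz":-40,"yaw":0},{"claw":0,"dx":0,"dy":0,"dz":-70,"yaw":0},{"claw":0,"dx":45,"dy":0,"dz":-70,"yaw":0},{"claw":0,"dx":45,"dy":0,"dz":-70,"yaw":0}]' | egrep 'pos|ft|wid'
python3 - <<'E'
from h import *
cv2.imwrite("pics/a4.png",cv2.resize(grab_frame("side")[150:285,220:400,::-1],(800,600),interpolation=2))
E
python3 go.py 0.476 0.0276 0.003
```

```text
tool_pos: [0.5227, 0.0289, 0.0079]
ft_force: [0.5, 0.2, -0.6]
tool_pos: [0.4722, 0.0253, 0.0756]
ft_force: [-0.8, 0.2, -0.8]
grip_width: 0.0854
tool mm [-1.6955  2.526  73.0371] y-ang 95.6700487040515 [0.2368 0.667  0.0215] [-0.2238 -0.2543 -0.5271  1.2987  0.     -0.3227]
```

View pics/a4.png

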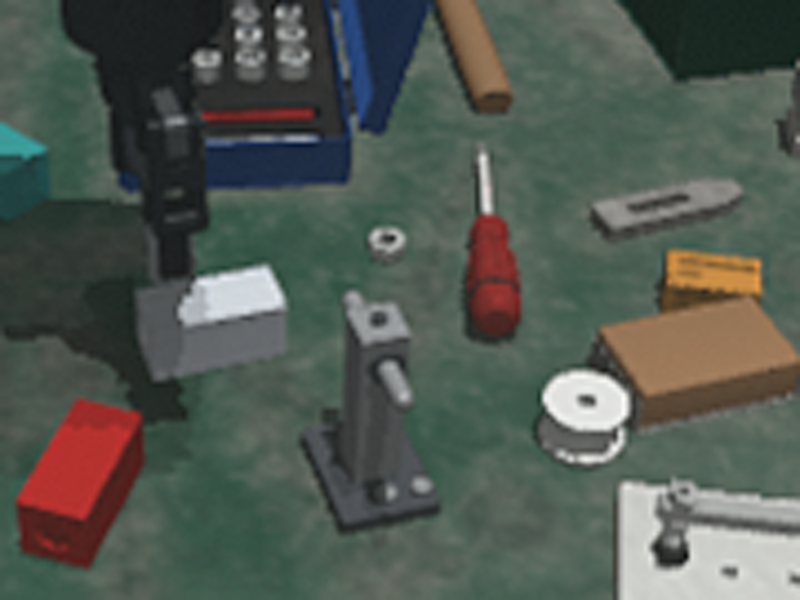

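The bar lies level with its left end at crop (150,330), and the fingers are over that deep end. Regrasp it about 12 mm from the end.

```bash
python3 -m inch '[{"claw":0,"dx":-5,"dy":3,"dz":30,"yaw":0},{"claw":0,"dx":-5,"dy":3,"dz":60,"yaw":0},{"claw":0,"dx":-5,"dy":3,"dz":73,"yaw":0},{"claw":0,"dx":-5,"dy":3,"dz":73,"yaw":0}]' | egrep 'pos|ft'
python3 -m inch '[{"claw":1,"dx":0,"dy":0,"dz":0,"yaw":0},{"claw":1,"dx":0,"dy":0,"dz":0,"yaw":0},{"claw":1,"dx":0,"dy":0,"dz":0,"yaw":0},{"claw":1,"dx":0,"dy":0,"dz":0,"yaw":0},{"claw":1,"dx":0,"dy":0,"dz":0,"yaw":0},{"claw":1,"dx":0,"dy":0,"dz":0,"yaw":0},{"claw":1,"dx":0,"dy":0,"dz":0,"yaw":0}]'
python3 -m inch '[{"claw":1,"dx":0,"dy":0,"dz":-15,"yaw":0},{"claw":1,"dx":0,"dy":0,"dz":-40,"yaw":0},{"claw":1,"dx":0,"dy":0,"dz":-40,"yaw":0},{"claw":1,"dx":0,"dy":0,"dz":-40,"yaw":0}]'
python3 go.py 0.50 -0.0544 0.043
```

```text
tool_pos: [0.48, 0.0284, 0.0015]
ft_force: [0.2, 0.9, -0.2]
t: 14.85
tool_pos: [0.4825, 0.0277, 0.0047]
eef_rot: [[-0.995, -0.099, 0.002], [-0.099, 0.995, -0.001], [-0.002, -0.001, -1.0]]
ft_force: [-0.2, -0.7, 5.8]
grip_width: 0.0332
gripper_force: 60.2
t: 15.25
tool_pos: [0.4818, 0.028, 0.0437]
eef_rot: [[-0.995, -0.099, 0.001], [-0.099, 0.995, -0.0], [-0.001, -0.0, -1.0]]
ft_force: [-1.2, -0.4, -2.0]
grip_width: 0.0333
gripper_force: 59.3
tool mm [ -9.9467 -83.8348   0.7116] y-ang 95.68407679811637 [-1.2226 -0.3972 -1.9698] [-0.2138 -0.2089 -0.5484  1.23    0.0001 -0.313 ]
```

```bash
python3 -m inch '[{"claw":1,"dx":0,"dy":-40,"dz":0,"yaw":0},{"claw":1,"dx":0,"dy":-70,"dz":0,"yaw":0},{"claw":1,"dx":0,"dy":-84,"dz":0,"yaw":0},{"claw":1,"dx":0,"dy":-84,"dz":0,"yaw":0},{"claw":1,"dx":-12,"dy":-84,"dz":0,"yaw":0},{"claw":1,"dx":-25,"dy":-84,"dz":0,"yaw":0},{"claw":1,"dx":-25,"dy":-84,"dz":0,"yaw":0}]' |egrep 'pos|ft'
python3 - <<'E'
from h import *
cv2.imwrite("pics/a5.png",cv2.resize(grab_frame("side")[180:270,240:360,::-1],(800,600),interpolation=2))
E
python3 go.py 0.5148 -0.0529 0.043
```

```text
tool_pos: [0.515, -0.0519, 0.0428]
ft_force: [0.5, -0.4, -1.7]
tool mm [-0.5403 -1.1185 -0.3438] y-ang 95.75204874232944 [ 0.2629 -0.2454 -1.9996] [-0.3542 -0.0936 -0.446   1.2198  0.0003 -0.4546]
```

View pics/a5.png

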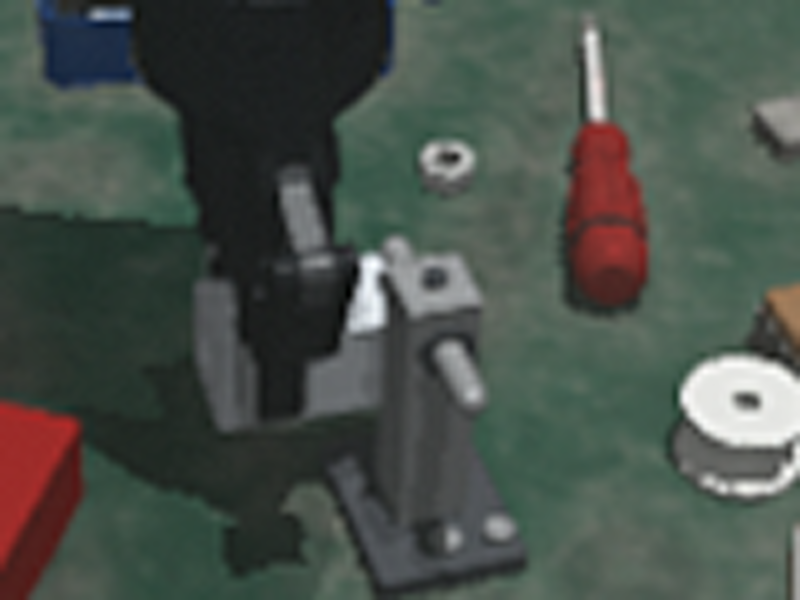

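The side view shows the bar level under the left pin (pin tip at crop 395,245), with its far end tucked behind the post and the fingers clear. Now raise gently into contact.

```bash
python3 -m inch '[{"claw":1,"dx":0,"dy":0,"dz":-4,"yaw":0},{"claw":1,"dx":0,"dy":0,"dz":-7,"yaw":0},{"claw":1,"dx":0,"dy":0,"dz":-7,"yaw":0}]' |egrep 'pos|ft'
python3 -m inch '[{"claw":1,"dx":0,"dy":0,"dz":-1,"yaw":0},{"claw":1,"dx":0,"dy":0,"dz":-1.5,"yaw":0}]' |egrep 'pos|ft'
```

```text
tool_pos: [0.5143, -0.0528, 0.0508]
ft_force: [0.5, 0.3, -3.0]
tool_pos: [0.5142, -0.0528, 0.0513]
ft_force: [2.1, 0.0, -9.1]
```

```bash
python3 -m inch '[{"claw":1,"dx":0,"dy":0,"dz":-1,"yaw":0},{"claw":1,"dx":0,"dy":0,"dz":-1,"yaw":0}]' |egrep 'pos|ft'
python3 -c "
from h import *
print(observe()['torque'])"
```

```text
tool_pos: [0.5138, -0.0527, 0.0519]
ft_force: [1.7, 1.0, -11.4]
[0.0862 0.0711 0.0958]
```

```bash
python3 -m inch '[{"claw":1,"dx":0,"dy":0,"dz":-1,"yaw":0},{"claw":1,"dx":0,"dy":0,"dz":-1,"yaw":0}]' |egrep 'pos|ft'
python3 -c "
from h import *
print(observe()['torque'])"
```

```text
tool_pos: [0.5136, -0.053, 0.0531]
ft_force: [0.4, -2.8, -12.3]
[-0.2579  0.581  -0.083 ]
```

Force levels off at about 10 N, so the bar is turning in the pads. Continue along the arc around the pin.

```bash
python3 -m inch '[{"claw":1,"dx":0.5,"dy":0,"dz":-2,"yaw":0},{"claw":1,"dx":1,"dy":0,"dz":-4,"yaw":0},{"claw":1,"dx":1.5,"dy":0,"dz":-6,"yaw":0},{"claw":1,"dx":2,"dy":0,"dz":-8,"yaw":0},{"claw":1,"dx":2,"dy":0,"dz":-10,"yaw":0},{"claw":1,"dx":2,"dy":0,"dz":-10,"yaw":0}]' |egrep 'pos|ft'
python3 -c "
from h import *
print(observe()['torque'])
cv2.imwrite('pics/b1.png',grab_frame('side')[:,:,::-1])"
```

```text
tool_pos: [0.5129, -0.0532, 0.0643]
ft_force: [3.7, -0.8, -10.2]
[-0.0887 -0.1745 -0.0047]
```

```bash
python3 -m inch '[{"claw":1,"dx":0,"dy":0,"dz":-4,"yaw":0},{"claw":1,"dx":0,"dy":0,"dz":-8,"yaw":0},{"claw":1,"dx":-0.5,"dy":0,"dz":-12,"yaw":0},{"claw":1,"dx":-1,"dy":0,"dz":-12,"yaw":0}]' |egrep 'pos|ft'
python3 -m inch '[{"claw":1,"dx":-1,"dy":0,"dz":-4,"yaw":0},{"claw":1,"dx":-2.5,"dy":0,"dz":-8,"yaw":0},{"claw":1,"dx":-4,"dy":0,"dz":-12,"yaw":0},{"claw":1,"dx":-4,"dy":0,"dz":-12,"yaw":0}]' |egrep 'pos|ft'
```

```text
tool_pos: [0.5127, -0.053, 0.0762]
ft_force: [-7.0, 0.7, -5.9]
tool_pos: [0.5174, -0.0526, 0.0883]
ft_force: [-5.0, 0.7, -8.0]
```

```bash
python3 -m inch '[{"claw":1,"dx":-2,"dy":0,"dz":-4,"yaw":0},{"claw":1,"dx":-4.5,"dy":0,"dz":-7.5,"yaw":0},{"claw":1,"dx":-7,"dy":0,"dz":-10.5,"yaw":0},{"claw":1,"dx":-7,"dy":0,"dz":-10.5,"yaw":0}]' |egrep 'pos|ft'
python3 -m inch '[{"claw":1,"dx":-3,"dy":0,"dz":-3,"yaw":0},{"claw":1,"dx":-6.5,"dy":0,"dz":-6,"yaw":0},{"claw":1,"dx":-10,"dy":0,"dz":-8.5,"yaw":0},{"claw":1,"dx":-10,"dy":0,"dz":-8.5,"yaw":0}]' |egrep 'pos|ft'
```

```text
tool_pos: [0.5247, -0.052, 0.099]
ft_force: [-6.7, 0.4, -8.0]
tool_pos: [0.5344, -0.0511, 0.1074]
ft_force: [-7.3, -1.0, -8.1]
```

```bash
python3 -m inch '[{"claw":1,"dx":-3,"dy":0,"dz":-2,"yaw":0},{"claw":1,"dx":-6,"dy":0,"dz":-3.5,"yaw":0},{"claw":1,"dx":-9,"dy":0,"dz":-5,"yaw":0},{"claw":1,"dx":-12,"dy":0,"dz":-6,"yaw":0},{"claw":1,"dx":-12,"dy":0,"dz":-6,"yaw":0}]' |egrep 'pos|ft'
```

```text
tool_pos: [0.5459, -0.0499, 0.1132]
ft_force: [-8.2, -0.5, -8.5]
```

```bash
python3 -m inch '[{"claw":1,"dx":-2,"dy":0,"dz":-1,"yaw":0},{"claw":1,"dx":-4,"dy":0,"dz":-2,"yaw":0},{"claw":1,"dx":-4,"dy":0,"dz":-2,"yaw":0}]' |egrep 'pos|ft'
```

```text
tool_pos: [0.5496, -0.0495, 0.1151]
ft_force: [-11.3, -0.7, -6.3]
```

Back off and rise, then measure the bar's tilt numerically in the side view.

```bash
python3 -m inch '[{"claw":1,"dx":10,"dy":0,"dz":0,"yaw":0},{"claw":1,"dx":30,"dy":0,"dz":-20,"yaw":0},{"claw":1,"dx":60,"dy":0,"dz":-50,"yaw":0},{"claw":1,"dx":70,"dy":40,"dz":-80,"yaw":0},{"claw":1,"dx":70,"dy":50,"dz":-90,"yaw":0},{"claw":1,"dx":70,"dy":50,"dz":-90,"yaw":0},{"claw":1,"dx":70,"dy":50,"dz":-90,"yaw":0},{"claw":1,"dx":70,"dy":50,"dz":-90,"yaw":0}]' 
python3 - <<'E'
from h import *
o=observe();T=o["tool_pos"]
im=grab_frame("side")[:,:,::-1].copy();cv2.imwrite("pics/b2.png",im)
# expected bar points: G, vertical
G=T+[0,0,.0187]
for k in(-.06,-.036,0,.017): print(k,proj("side",G+[0,0,k]))
hsv=cv2.cvtColor(im,cv2.COLOR_BGR2HSV)
m=cv2.inRange(hsv,(0,0,75),(179,40,255))
u=proj("side",G+[0,0,-.03]).astype(int)
roi=np.zeros_like(m);roi[u[1]-55:u[1]+45,u[0]-45:u[0]+45]=255;m&=roi
n,l,st,ce=cv2.connectedComponentsWithStats(m)
for i in range(1,n):
    if st[i,4]>60:
        k=cv2.findContours((l==i).astype(np.uint8),0,2)[0][0]
        print(st[i],ce[i],cv2.minAreaRect(k),cv2.approxPolyDP(k,2,True)[:,0].tolist())
E
```

```text
t: 20.75
tool_pos: [0.4762, -0.0071, 0.2041]
eef_rot: [[-0.995, -0.099, -0.0], [-0.099, 0.995, 0.0], [0.0, 0.0, -1.0]]
ft_force: [-0.0, 1.0, -1.9]
grip_width: 0.0329
gripper_force: 61.3
-0.06 [255.325  180.2646]
-0.036 [254.9386 170.3725]
0 [254.3319 154.8098]
0.017 [254.0335 147.1402]
[256 118  10  16  80] [259.5625 125.8   ] ((259.5, 125.50001525878906), (16.48048210144043, 5.98678731918335), 70.34617614746094) [[256, 118], [259, 133], [265, 132], [261, 130], [260, 118]]
[266 121  33   9 216] [281.7361 125.2639] ((282.02032470703125, 125.28427124023438), (6.5547285079956055, 32.48865509033203), 85.91438293457031) [[298, 121], [268, 123], [266, 129], [297, 127]]
[222 125  22   9 148] [232.4257 128.9122] ((232.45291137695312, 128.8882293701172), (6.749292373657227, 21.475021362304688), 85.60128784179688) [[243, 126], [222, 127], [222, 133], [243, 131]]
[269 130  27  10 159] [282.4843 134.3208] ((281.95172119140625, 134.42068481445312), (7.14191198348999, 26.574554443359375), 85.2363510131836) [[295, 131], [271, 133], [269, 139], [278, 136], [294, 137]]
[232 135  67  62 836] [250.6208
[... 508 characters left out ...]
 [[230, 139], [223, 136], [221, 141], [218, 138], [209, 140], [209, 148], [221, 146], [222, 142], [227, 146]]
[214 147  15  33 260] [221.0038 162.3538] ((221.0, 163.0), (32.0, 14.0), 90.0) [[223, 147], [214, 158], [221, 167], [216, 166], [214, 173], [225, 179], [226, 174], [222, 176], [221, 171], [224, 169], [222, 164], [228, 164], [224, 162], [228, 161], [225, 157], [228, 156]]
[272 146   8  22 117] [275.3761 157.1709] ((275.4646911621094, 156.5411834716797), (21.244932174682617, 6.365809917449951), 85.60128784179688) [[274, 146], [273, 166], [278, 167], [277, 147]]
[282 151   8  17 105] [285.1143 159.0667] ((285.5, 159.0), (16.0, 7.0), 90.0) [[282, 151], [282, 163], [287, 167], [287, 151]]
```

The side view gives an 8–13° tilt (left edge runs from (236,148) to (245,187)), well inside 23°. The deep end is up and the middle is about 20 cm above the bench. Hold still, then hand in.

```bash
python3 -m inch '[{"claw":1,"dx":0,"dy":0,"dz":0,"yaw":0},{"claw":1,"dx":0,"dy":0,"dz":0,"yaw":0},{"claw":1,"dx":0,"dy":0,"dz":0,"yaw":0}]' && python3 -c "
from workcell import *
print(observe()['joint_vel']);print(close_job())"
```

```text
t: 21.1
tool_pos: [0.4757, -0.0068, 0.2044]
eef_rot: [[-0.995, -0.099, -0.0], [-0.099, 0.995, 0.0], [0.0, 0.0, -1.0]]
ft_force: [-0.4, 1.2, -1.4]
grip_width: 0.0328
gripper_force: 61.3
[ 0.00280279 -0.00305902  0.00133616  0.00115161 -0.00072074  0.00127943]
the job is handed in; nothing more can be done
None
```

I handed the job in at 21 s; no verdict came back. The pin went about 24 mm into the deep hole, and the spacer is now held still with that hole facing up, tilted about 10° by my side-view estimate, about 20 cm above the bench and clear of the stand.

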